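# Start the board tester with its two-button console

## Task

The circuit board tester's orange nest is standing partly out: push it fully home under the test head with the fingertips. Then press the console's two green start buttons fully down together, one fingertip on each, keep both down for at least two seconds and let them come up again. Leave the red stop button between them unpressed, and do not pick up, push or knock over the screwdriver, the bottle or the spare board.

Things in the scene. Friction and masses are not known exactly. Their poses are not given: they have to be found in the camera images.
- fixture: Bench tester, fixed, on one side of the midline, the console on the other (sides swap), yaw within 0.3 rad. Origin: on the table below the nest's front face when home; x is the push direction, y left, z up. Grey base plate 12 mm thick, x -160 to 120, y -75 to 75 mm. Blue test head on two side cheeks: x 35 to 125, y -75 to 75 mm, underside 132 mm, top 182 mm up, a knob on it to 212 mm
- nest_face (a point): Middle of the orange nest's flat upright front face (towards the robot), 34 mm above the table. The nest is a block 115 mm deep, 110 mm wide, 14 to 54 mm above the table, with a black circuit board fixed on it up to 71 mm; it slides only along the fixture's x axis. Axes as the fixture's
- nest (a joint): How far the nest is drawn out towards the fixture's -x, in m: 0 = fully home against a hard stop, largest 0.09; starts 0.04 to 0.08. Sliding takes about 2 N and it stays where it is left
- console: White console box, fixed to the table, 90 mm (its x) by 170 mm (its y), 45 mm high, turned up to 0.3 rad. Origin: centre of its underside, z up. Along its y axis stand three push buttons: green at y = +36 mm, red at 0, green at -36 mm, each in a round collar 12 mm high
- start_left_top (a point): Centre of the top face of the green button at the console's y = +36 mm: 24 mm diameter, flat top 67 mm above the table when up (10 mm above its black collar, which is 40 mm across); moves with the button
- start_right_top (a point): The same for the green button at the console's y = -36 mm
- start_left (a joint): Travel of the green button at y = +36 mm, in m: 0 = up, 0.006 = fully down (3 N needed, so 6 N for the pair); springs back up by itself
- start_right (a joint): Travel of the green button at y = -36 mm, the same
- stop_top (a point): Centre of the top face of the red stop button midway between the green ones: 14 mm diameter, top 67 mm above the table, in a yellow collar 30 mm across and 57 mm above the table
- stop (a joint): Travel of the red stop button, in m: 0 = up, 0.006 = fully down; to be left up
- driver: Loose screwdriver with red handle, 160 mm long, lying about along x near the robot's midline between tester and console, handle towards the robot; origin under its middle; leave alone
- bottle: Loose white bottle with blue cap, 52 mm diameter, 130 mm high, standing beyond the screwdriver near the midline; origin: centre of its underside; leave alone
- spare: Loose black circuit board 110 x 70 mm, 16 mm high with its parts, lying beyond the bottle; origin: centre of its underside; leave alone
Mind the look-alikes: they are no part of the job. Of the things like the console, leave any that is blue or purple; of the rest the larger one is meant.

How it is judged:
By the outcome, as a careful person would: the job done as asked, in the order asked, and still so for the second after the job is handed in, with the robot touching nothing.
It also fails if it takes over 48 s, if anything falls off the work surface, if the arm or the gripper's body presses on something with over 40 N, if the wrist force passes 120 N, or if a joint passes its speed limit or range.

## Robot

A 6-joint arm with a two-finger parallel gripper is mounted at the origin on the work surface. World frame = base frame: x ahead of the robot, y to its left, z up, the work surface at z = 0. Lengths are in m, angles in rad, forces in N, time in s.
With the tool pointing down it reaches from about 0.3 to 0.875 m from the base axis. Payload 6.4 kg.
Tool frame: the origin (TCP) lies at the very end of the fingers, on their centre line; the grasp point (between the pads) lies 19 mm behind it (arm.tcp_to_grasp is the distance from the TCP to the grasp point, in m); z points along the fingers, y is the line along which they close (so a half turn about z gives the same grasp; the last joint's range is limited). The gripper opens to 88 mm and grips with 3 to 60 N. Pads are 18 mm wide; open, the fingers measure 123 mm over their backs; the gripper's body (75 mm by 187 mm) begins 45 mm behind the grasp point.
Start: joints at [-1.326, 0.181, 1.607, -0, 1.354, -0.206], TCP at [0.251, -0.518, 0.239] pointing down, gripper open.
Joint ranges: [-2.99, 2.99], [-0.89, 2.07], [0.3, 2.58], [-1.14, 4.28], [0, 2.63], [-3.12, 3.12]. Speed limits (rad/s): [2.57, 2.57, 3.01, 3.14, 3.14, 3.14].

## Interface

Orientations are given as [roll, pitch, yaw] about the fixed x, y, z axes, in that order (R = Rz(yaw) Ry(pitch) Rx(roll)).
In Python, from workcell import arm gives the robot as it stands.
- The arm moves only by the tool servo_tool, never from a script. Its argument "series" is one flat list of numbers, 6 for each row, row after row: the shift along the tool's x, y, z in units of 0.08 m (1.0 is 0.08 m), then the turn, a rotation vector about the tool's x, y, z in units of 30 degrees (1.0 is 30 degrees). In form: [dx, dy, dz, ax, ay, az, dx, dy, dz, ax, ay, az, ...]. A call has 1 to 12 rows; each row is the pose to reach, as a shift and turn from the pose commanded when the call began, along the tool's axes at that moment; what a row does not reach only later rows make up. A row lasts 1/10 s, in which the tool goes at most 50 mm and 8.59 degrees, less where a joint would pass 70% of its speed; a pose out of reach is approached as far as the arm can. A call with a number of a shift or a turn outside -1 to 1 is refused whole. A call with a gripper value outside its range is refused whole. "claw" is the opening, from 0 (shut) to 1 (fully open), set as the call begins (left out, the last holds). The fingers move at their own pace and stop on an object; the grip force is fixed at half the most. Time passes only in rows, so rows that repeat a pose let the fingers close. It gives the time, the measured TCP pose, the force, the opening and the grip force at its end, in the units of the state.
- arm.sense(): the state, without advancing time (a new reading comes with each control period).
- arm.capture(name): name is "side" or "top" or "wrist"; returns a dict with "frame" (400x640x3 uint8, blue, green, red), "range_z" (400x640 float32, m along the optical axis (not along the pixel's ray), 0 where there is no reading), "vertical_fov" (degrees; the focal length in pixels is half the picture's height over the tangent of half this angle, whatever the lens; pixels are square), "cx", "cy" (the principal point, pixels), "cam_to_world" (4x4, takes a point from camera to world coordinates); the wrist camera has in their place "tool_from_camera" (4x4, takes a point from camera to tool coordinates, whose origin is the TCP and whose axes are the flange's). Camera axes: x right, y up, looking along -z (the intrinsics and any distortion apply to the point x, -y, -z); pixel columns grow to the right and rows downward; lengths in m; the calibration is good to about 2 mm. The wrist camera is an equidistant fisheye: a pixel r from the principal point sees the ray r / f radians off the axis. A picture is of the moment at which its call begins: read the wrist's pose just before it.
- arm.close_job(): hands the job in; it is judged then, once.
The state is a dict: "time": time; "q": joint angles; "joint_velocities": joint speeds; "tau": joint torques, N m; "eef_pos": TCP position; "tool_rot": TCP orientation; "contact_force": force on the tool from outside, world axes, zero at the start; "moment": the same for the moment, N m; "grip_width": opening from 0.0 (shut) to 1.0 (fully open); "finger_force": force on a finger pad.
Only numpy, scipy, OpenCV 4.12 (cv2) and the standard library are available. Lean on these libraries where they do the work, as an engineer would, in place of code of your own. Each camera call takes 0.05 s, during which the arm holds its last target. There are 200 camera calls.

## Working session

There is one attempt and no reset: what is moved stays moved. The work goes in short steps, Python scripts to look and compute and a tool call to move; the robot and the scene stay as the last step left them, time stands still between calls to the robot, and variables do not carry over. Pictures are saved under pics/ and viewed, at most 10 in all, crops included, and the job is handed in when it is done.

Besides the shell and the picture viewer there is one more tool, called after "Emit:" by a JSON object that holds its "method" and its "body". servo_tool: Moves the arm, as the interface text tells. Its arguments: {"type":"object","properties":{"series":{"type":"array"},"claw":{"type":"number"}},"required":["series"]}

```bash
mkdir -p pics; ls
python3 - <<'E'
from workcell import arm
import cv2,numpy as np
s=arm.sense();print({k:np.round(v,3) for k,v in s.items()})
for n in("top","side"):
    c=arm.capture(n);cv2.imwrite(f"pics/{n}0.png",c["frame"]);print(n,c["vertical_fov"],c["cx"],c["cy"],np.round(c["cam_to_world"],3).tolist())
    np.savez(f"{n}0.npz",**c)
E
```

```text
pics
{'time': np.float64(0.0), 'q': array([-1.326,  0.182,  1.608, -0.   ,  1.354, -0.206]), 'joint_velocities': array([ 0.002,  0.002, -0.001, -0.001,  0.002,  0.001]), 'tau': array([-0.0000e+00, -4.3387e+01, -3.4184e+01,  7.0000e-02,  3.9000e-02,
       -0.0000e+00]), 'eef_pos': array([ 0.25 , -0.517,  0.238]), 'tool_rot': array([-3.14 , -0.   ,  0.451]), 'contact_force': array([ 0.192, -0.098, -0.103]), 'moment': array([-0.026, -0.036,  0.022]), 'finger_force': np.float64(0.0), 'grip_width': np.float64(0.999)}
top 47.084047995033245 314.4351716079602 195.88995480541703 [[-0.03, 0.989, -0.145, 0.352], [-1.0, -0.029, 0.01, 0.101], [0.006, 0.145, 0.989, 1.118], [0.0, 0.0, 0.0, 1.0]]
side 57.11989764537752 314.75802870867244 197.65250790766163 [[-0.987, 0.072, -0.141, 0.357], [-0.158, -0.515, 0.843, 0.877], [-0.012, 0.854, 0.52, 0.548], [0.0, 0.0, 0.0, 1.0]]
```

View pics/top0.png

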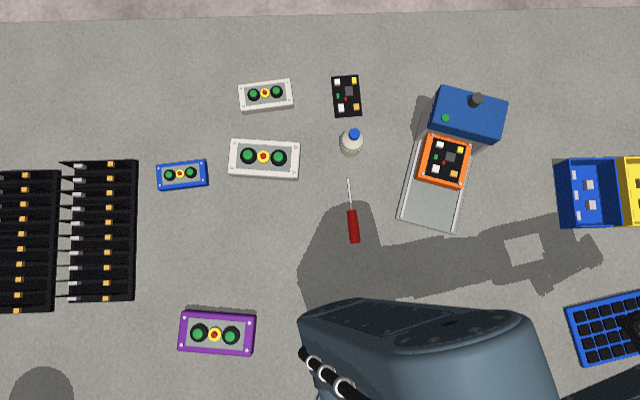

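View pics/side0.png

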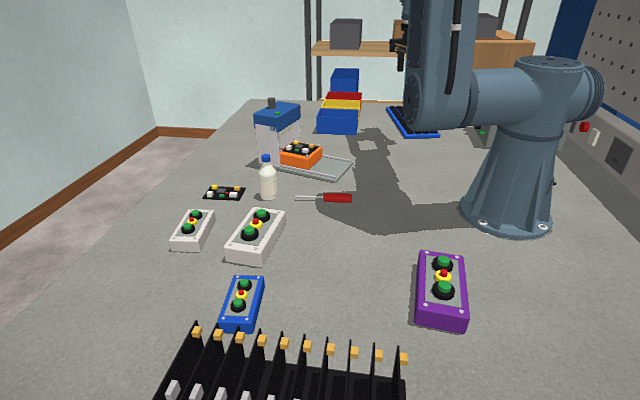

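Top view: the lookalikes for the console are small white (265,95), large white (264,158), blue (182,174) and purple (217,332). The large white one at (264,158) is the one meant. The orange nest is at (444,160), with the tester head at (468,113), the screwdriver at (352,215) and the bottle at (352,140).

```bash
cat > h.py <<'E'
import numpy as np,cv2
def load(n): return dict(np.load(n))
def rays(c,uv):
    f=200/np.tan(np.radians(float(c["vertical_fov"]))/2); uv=np.atleast_2d(uv).astype(float)
    d=np.c_[(uv[:,0]-c["cx"])/f,-(uv[:,1]-c["cy"])/f,-np.ones(len(uv))]
    return d@c["cam_to_world"][:3,:3].T, c["cam_to_world"][:3,3]
def plane(c,uv,z):
    d,o=rays(c,uv); return o+d*((z-o[2])/d[:,2])[:,None]
def depth(c,uv):
    uv=np.atleast_2d(uv); d,o=rays(c,uv); i=np.round(uv).astype(int)
    return o+d*c["range_z"][i[:,1],i[:,0]][:,None]
def blobs(c,lo,hi,roi,amin=20):
    x0,y0,x1,y1=roi; hsv=cv2.cvtColor(c["frame"],cv2.COLOR_BGR2HSV); m=cv2.inRange(hsv,lo,hi)
    k=np.zeros_like(m);k[y0:y1,x0:x1]=m[y0:y1,x0:x1]
    n,l,st,ce=cv2.connectedComponentsWithStats(k)
    return [(st[i,4],ce[i],l==i) for i in range(1,n) if st[i,4]>=amin]
E
python3 - <<'E'
from h import *
for n,roi in(("top0.npz",(225,135,302,185)),("side0.npz",(222,203,290,265))):
    c=load(n)
    print(n)
    P=[]
    for a,u,m in blobs(c,(45,80,40),(85,255,255),roi):
        p=plane(c,u,.067)[0];P.append(p);print("green",a,u.round(1),p.round(4),depth(c,u)[0].round(4))
    for a,u,m in blobs(c,(0,150,60),(8,255,255),roi,8): print("red",a,u.round(1),plane(c,u,.067)[0].round(4),depth(c,u)[0].round(4))
    if len(P)==2: d=P[0]-P[1];print("sep",np.linalg.norm(d),"yaw",np.arctan2(-d[0],d[1]))
c=load("top0.npz")
# points by depth
v,u=np.mgrid[0:400,0:640];uv=np.c_[u.ravel(),v.ravel()];D=depth(c,uv).reshape(400,640,3)
hsv=cv2.cvtColor(c["frame"],cv2.COLOR_BGR2HSV)
o=[b for b in blobs(c,(5,150,120),(18,255,255),(390,120,490,200),30)]
for a,ce,m in o: 
    print("orange",a,ce.round(1)); 
M=np.zeros((400,640),bool)
for a,ce,m in o: M|=m
z=D[...,2][M];print("z pct",np.percentile(z,[2,10,50,90,98]).round(4))
R=cv2.minAreaRect(plane(c,np.argwhere(M)[:,::-1],.054)[:,:2].astype(np.float32));print("nest rect",R,cv2.boxPoints(R).round(4).tolist())
bl=blobs(c,(100,120,60),(125,255,255),(420,70,520,160),100)
for a,ce,m in bl:
    m=m&(abs(D[...,2]-.182)<.01)
    R=cv2.minAreaRect(D[m][:,:2].astype(np.float32));print("head",a,D[m][:,2].mean(),R,cv2.boxPoints(R).round(4).tolist())
for nm,u in dict(drv=(352,228),tip=(348,180),cap=(355,134),spare=(346,95)).items(): print(nm,depth(c,u)[0].round(4))
t=load("top0.npz")["frame"][55:250,160:525];cv2.imwrite("pics/crop.png",cv2.resize(t,None,fx=2.15,fy=2.15,interpolation=cv2.INTER_CUBIC))
E
```

```text
top0.npz
green 97 [247.2 154.4] [0.6086 0.2445 0.067 ] [0.6091 0.2447 0.0652]
green 94 [277.8 156.5] [0.6017 0.1731 0.067 ] [0.6014 0.173  0.0683]
red 10 [263.1 154.9] [0.6065 0.2074 0.067 ] [0.6067 0.2075 0.066 ]
sep 0.07173556940355198 yaw -0.0966263352895815
side0.npz
green 78 [260.8 212.9] [0.6029 0.1828 0.067 ] [0.6026 0.1838 0.0677]
green 89 [248.8 230.3] [0.6099 0.2534 0.067 ] [0.6095 0.2543 0.0677]
red 19 [255.1 219.7] [0.6083 0.2118 0.067 ] [0.6076 0.2135 0.0682]
sep 0.07097582599607241 yaw 3.044055478024449
orange 941 [442.7 162.7]
z pct [0.0217 0.0375 0.0533 0.0564 0.0593]
nest rect ((0.5827863216400146, -0.2192387729883194), (0.11207135766744614, 0.12136825174093246), 72.76795196533203) [[0.5081999897956848, -0.2547999918460846], [0.6241000294685364, -0.2906999886035919], [0.6572999954223633, -0.18369999527931213], [0.5414000153541565, -0.1476999968290329]]
head 3104 0.1814618779734644 ((0.6602208614349365, -0.24421274662017822), (0.1499379426240921, 0.0885605737566948), 73.12513732910156) [[0.5960999727249146, -0.30309998989105225], [0.6808000206947327, -0.3287999927997589], [0.724399983882904, -0.18529999256134033], [0.6395999789237976, -0.15960000455379486]]
drv [0.4322 0.0025 0.024 ]
tip [0.5505 0.0064 0.014 ]
cap [ 0.6324 -0.0033  0.1316]
spare [0.7697 0.002  0.0076]
```

View pics/crop.png

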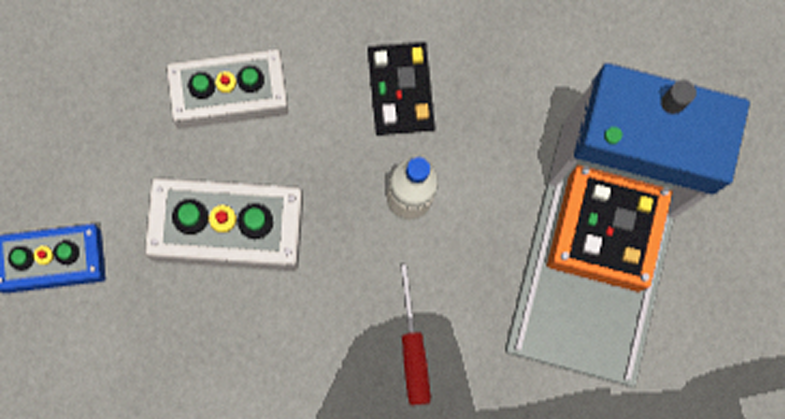

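The crop confirms the choice: the large white console is centred at crop pixel (222,218), with green buttons at (189,216) and (255,221). The nest is out towards the robot, with nothing blocking its front. I measured the fixture yaw at about -0.297 with its origin near (0.584,-0.221), the nest drawn out about 55 mm, and the console yaw at about -0.097.

```bash
cat > to.py <<'E'
import sys,numpy as np
from scipy.spatial.transform import Rotation as R
from workcell import arm
# usage: to.py x y z pitch yaw -> total shift/turn in tool axes and units
x,y,z,p,w=map(float,sys.argv[1:6]); s=arm.sense()
A=R.from_euler("xyz",s["tool_rot"]);B=R.from_euler("xyz",[np.pi,p,w])
print("shift",(A.inv().apply(np.array([x,y,z])-s["eef_pos"])/.08).round(3),"turn",((A.inv()*B).as_rotvec()/np.radians(30)).round(3),"t",s["time"],"pos",s["eef_pos"].round(4),"rot",s["tool_rot"].round(3),"F",s["contact_force"].round(1),"grip",round(float(s["grip_width"]),3))
E
python3 to.py .45 -.18 .2 -.35 -.297; python3 to.py .45 -.18 .2 0 -.297
```

```text
shift [ 4.081 -2.705  0.479] turn [-0.253  0.637  1.413] t 0.1 pos [ 0.2504 -0.5171  0.2379] rot [-3.14  -0.     0.451] F [-0.1  0.3 -0.3] grip 1.003
shift [ 4.081 -2.705  0.479] turn [-0.003  0.     1.428] t 0.1 pos [ 0.2504 -0.5171  0.2379] rot [-3.14  -0.     0.451] F [-0.1  0.3 -0.3] grip 1.003
```

Emit:
{"method": "servo_tool", "body": {"series": [0.5, -0.33, 0, 0, 0, 0, 1, -0.66, 0, 0, 0, 0, 1, -0.66, 0, 0, 0, 0], "claw": 0}}

```text
time: 0.4
eef_pos: [0.3016, -0.4308, 0.238]
tool_rot: [-3.139, -0.002, 0.455]
contact_force: [-0.4, -0.5, 0.2]
grip_width: 0.753
finger_force: 0.0
```

Emit:
{"method": "servo_tool", "body": {"series": [0.5, -0.33, 0, 0, 0, 0, 1, -0.66, 0, 0, 0, 0, 1, -0.66, 0, 0, 0, 0]}}

```text
time: 0.7
eef_pos: [0.3503, -0.349, 0.2383]
tool_rot: [-3.14, -0.001, 0.455]
contact_force: [-1.5, -0.1, 0.2]
grip_width: 0.48
finger_force: 0.0
```

Emit:
{"method": "servo_tool", "body": {"series": [0.5, -0.33, 0, 0, 0, 0.25, 1, -0.66, 0, 0, 0, 0.5, 1, -0.66, 0, 0, 0, 0.75, 1, -0.66, 0, 0, 0, 1, 1, -0.66, 0, 0, 0, 1]}}

```text
time: 1.2
eef_pos: [0.3975, -0.271, 0.2387]
tool_rot: [3.141, 0.0, -0.073]
contact_force: [0.0, -0.1, -0.2]
grip_width: 0.029
finger_force: 0.0
```

```bash
python3 to.py .45 -.18 .2 -.35 -.297
```

```text
shift [ 0.571 -1.182  0.483] turn [-0.074  0.666  0.423] t 1.2 pos [ 0.3975 -0.271   0.2387] rot [ 3.141  0.    -0.073] F [ 0.  -0.1 -0.2] grip 0.029
```

Emit:
{"method": "servo_tool", "body": {"series": [0.25, -0.5, 0.2, -0.02, 0.2, 0.12, 0.5, -1, 0.4, -0.04, 0.4, 0.25, 0.57, -1, 0.48, -0.07, 0.66, 0.42, 0.57, -1, 0.48, -0.07, 0.66, 0.42]}}

```text
time: 1.6
eef_pos: [0.4466, -0.1919, 0.1976]
tool_rot: [-3.139, -0.344, -0.293]
contact_force: [-0.7, -0.2, -0.1]
grip_width: 0.005
finger_force: 0.0
```

```bash
python3 to.py .46 -.183 .04 -.35 -.297
python3 - <<'E'
from h import *
from workcell import arm
c=arm.capture("top");np.savez("top1.npz",**c)
w=arm.capture("wrist");cv2.imwrite("pics/w1.png",w["frame"])
E
```

```text
shift [-0.544 -0.15   1.898] turn [-0.008  0.012  0.008] t 1.6 pos [ 0.4466 -0.1919  0.1976] rot [-3.139 -0.344 -0.293] F [-0.7 -0.2 -0.1] grip 0.005
```

View pics/w1.png

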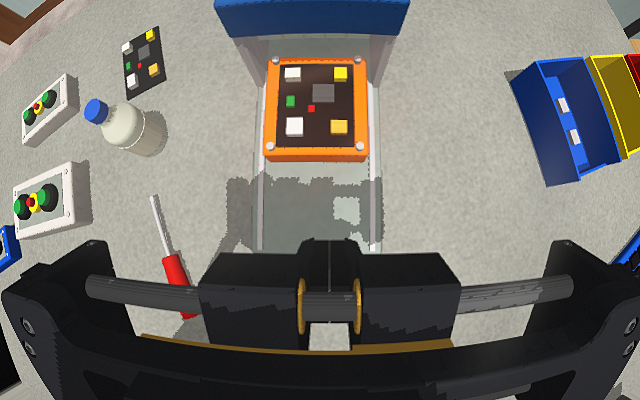

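The wrist view shows the nest straight ahead and square: its front edge runs from (264,158) to (366,158), with the shut fingertips at (330,245). The screwdriver at (170,260) is well to the left. I'll descend in front of the nest.

Emit:
{"method": "servo_tool", "body": {"series": [-0.15, -0.08, 0.5, 0, 0, 0, -0.3, -0.1, 1, 0, 0, 0, -0.3, -0.1, 1, 0, 0, 0]}}

```text
time: 2.0
eef_pos: [0.4533, -0.1867, 0.1125]
tool_rot: [-3.136, -0.336, -0.295]
contact_force: [-0.4, 0.2, 0.5]
grip_width: 0.004
finger_force: 0.0
```

Emit:
{"method": "servo_tool", "body": {"series": [-0.12, -0.05, 0.45, 0, 0, 0, -0.24, -0.05, 0.88, 0, 0, 0, -0.24, -0.05, 0.88, 0, 0, 0]}}

```text
time: 2.3
eef_pos: [0.4612, -0.1849, 0.0417]
tool_rot: [-3.137, -0.34, -0.295]
contact_force: [-0.9, -0.4, -0.5]
grip_width: 0.005
finger_force: 0.0
```

```bash
python3 to.py .5751 -.2182 .036 -.35 -.297; python3 to.py .51 -.197 .036 -.35 -.297
```

```text
shift [ 1.374 -0.013  0.561] turn [-0.01   0.02   0.003] t 2.3 pos [ 0.4612 -0.1849  0.0417] rot [-3.137 -0.34  -0.295] F [-0.9 -0.4 -0.5] grip 0.005
shift [ 0.568 -0.031  0.276] turn [-0.01   0.02   0.003] t 2.3 pos [ 0.4612 -0.1849  0.0417] rot [-3.137 -0.34  -0.295] F [-0.9 -0.4 -0.5] grip 0.005
```

Emit:
{"method": "servo_tool", "body": {"series": [0.14, 0, 0.06, 0, 0, 0, 0.28, 0, 0.12, 0, 0, 0, 0.4, 0, 0.17, 0, 0, 0, 0.5, 0, 0.21, 0, 0, 0, 0.6, 0, 0.25, 0, 0, 0, 0.7, 0, 0.28, 0, 0, 0, 0.8, 0, 0.32, 0, 0, 0, 0.9, 0, 0.35, 0, 0, 0]}}

```text
time: 3.1
eef_pos: [0.5365, -0.2075, 0.042]
tool_rot: [-3.139, -0.345, -0.295]
contact_force: [-2.4, -0.4, 0.3]
grip_width: 0.005
finger_force: 1.3
```

```bash
python3 to.py .5751 -.2182 .036 -.35 -.297
```

```text
shift [ 0.446 -0.011  0.24 ] turn [-0.006  0.009  0.003] t 3.1 pos [ 0.5365 -0.2075  0.042 ] rot [-3.139 -0.345 -0.295] F [-2.4 -0.4  0.3] grip 0.005
```

Emit:
{"method": "servo_tool", "body": {"series": [0.08, 0, 0.03, 0, 0, 0, 0.16, 0, 0.06, 0, 0, 0, 0.24, 0, 0.09, 0, 0, 0, 0.31, 0, 0.12, 0, 0, 0, 0.36, 0, 0.14, 0, 0, 0, 0.4, 0, 0.15, 0, 0, 0, 0.4, 0, 0.15, 0, 0, 0]}}

```text
time: 3.8
eef_pos: [0.5695, -0.2178, 0.042]
tool_rot: [-3.14, -0.347, -0.295]
contact_force: [-0.6, 0.5, -0.3]
grip_width: 0.004
finger_force: 0.1
```

```bash
python3 to.py .5751 -.2182 .036 -.35 -.297
```

```text
shift [ 0.039 -0.015  0.094] turn [-0.005  0.005  0.003] t 3.8 pos [ 0.5695 -0.2178  0.042 ] rot [-3.14  -0.347 -0.295] F [-0.6  0.5 -0.3] grip 0.004
```

Not at the stop yet, so I'll continue in 2 mm steps.

Emit:
{"method": "servo_tool", "body": {"series": [0.025, 0, 0.01, 0, 0, 0, 0.05, 0, 0.018, 0, 0, 0, 0.075, 0, 0.027, 0, 0, 0, 0.075, 0, 0.027, 0, 0, 0]}}

```text
time: 4.2
eef_pos: [0.5753, -0.2195, 0.0419]
tool_rot: [-3.14, -0.347, -0.295]
contact_force: [-0.0, 1.7, -0.1]
grip_width: 0.005
finger_force: 0.5
```

Emit:
{"method": "servo_tool", "body": {"series": [0.025, 0, 0.01, 0, 0, 0, 0.05, 0, 0.018, 0, 0, 0, 0.05, 0, 0.018, 0, 0, 0]}}

```text
time: 4.5
eef_pos: [0.578, -0.2202, 0.0414]
tool_rot: [-3.139, -0.343, -0.295]
contact_force: [-11.6, 1.5, 7.2]
grip_width: 0.003
finger_force: 5.4
```

Emit:
{"method": "servo_tool", "body": {"series": [0.025, 0, 0.01, 0, 0, 0, 0.05, 0, 0.018, 0, 0, 0, 0.05, 0, 0.018, 0, 0, 0]}}

```text
time: 4.8
eef_pos: [0.5787, -0.2199, 0.0401]
tool_rot: [-3.138, -0.336, -0.294]
contact_force: [-29.4, 4.1, 20.6]
grip_width: 0.006
finger_force: 14.6
```

Hard stop reached: the tip stalled at the expected home position and the force climbed to 29 N. I'll back off and rise.

Emit:
{"method": "servo_tool", "body": {"series": [-0.1, 0, -0.04, 0, 0, 0, -0.3, 0, -0.12, 0, 0, 0, -0.7, 0, -0.3, 0, 0, 0, -0.9, 0, -0.6, 0, 0, 0, -0.9, 0, -1, 0, 0, 0, -0.9, 0, -1, 0, 0, 0], "claw": 0.62}}

```text
time: 5.4
eef_pos: [0.4939, -0.1958, 0.0966]
tool_rot: [3.141, -0.353, -0.295]
contact_force: [0.8, -0.3, 0.8]
grip_width: 0.525
finger_force: 0.0
```

```bash
python3 to.py .46 -.17 .24 0 -.097
python3 - <<'E'
from h import *
from workcell import arm
c=arm.capture("top");np.savez("top2.npz",**c);cv2.imwrite("pics/t2.png",cv2.resize(c["frame"][70:250,380:540],None,fx=3,fy=3))
s=arm.capture("side");np.savez("side2.npz",**s)
o=max(blobs(c,(5,150,120),(18,255,255),(390,80,510,200),30),key=lambda b:b[0]);m=o[2]
D=depth(c,np.argwhere(m)[:,::-1]);D=D[abs(D[:,2]-.054)<.006]
a=-.297;e=np.array([np.cos(a),np.sin(a)]);print("front edge (fixture x)",np.percentile((D[:,:2]-[.5837,-.2208])@e,[1,3,6]).round(4),o[1])
E
```

```text
shift [ 0.153 -0.184 -1.855] turn [ 0.068 -0.673 -0.374] t 5.4 pos [ 0.4939 -0.1958  0.0966] rot [ 3.141 -0.353 -0.295] F [ 0.8 -0.3  0.8] grip 0.525
front edge (fixture x) [0.0016 0.0021 0.0025] [444.49578415 153.16357504]
```

View pics/t2.png

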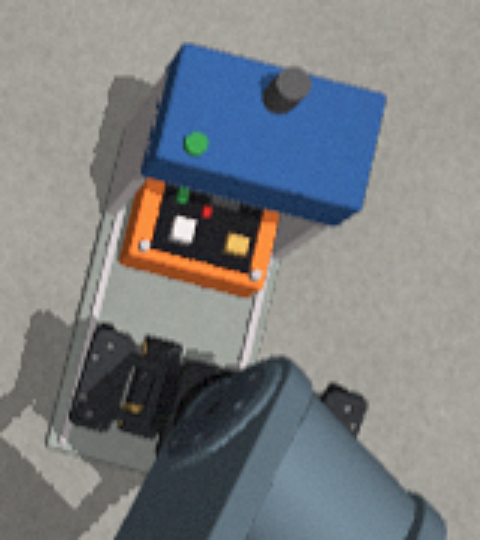

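The picture shows the nest fully under the head, with its front edge at crop (195,282). The measured front is within 2 mm of fixture x = 0. Now I'll lift, straighten and cross over to the console.

Emit:
{"method": "servo_tool", "body": {"series": [0, 0, -0.5, 0, 0, 0, 0, 0, -1, 0, 0, 0, 0, 0, -1, 0, 0, 0]}}

```text
time: 5.8
eef_pos: [0.4683, -0.1883, 0.1722]
tool_rot: [3.141, -0.354, -0.294]
contact_force: [-0.0, -0.9, 1.0]
grip_width: 0.62
finger_force: 0.0
```

Emit:
{"method": "servo_tool", "body": {"series": [0.05, -0.1, -0.4, 0.02, -0.2, -0.1, 0.1, -0.15, -0.85, 0.04, -0.4, -0.2, 0.15, -0.18, -0.85, 0.07, -0.67, -0.37, 0.15, -0.18, -0.85, 0.07, -0.67, -0.37, 0.15, -0.18, -0.85, 0.07, -0.67, -0.37]}}

```text
time: 6.3
eef_pos: [0.4594, -0.1691, 0.2335]
tool_rot: [-3.135, 0.006, -0.098]
contact_force: [-0.1, 0.0, -0.1]
grip_width: 0.62
finger_force: 0.0
```

```bash
python3 to.py .56 .2088 .22 0 -.097
```

```text
shift [ 0.788 -4.823  0.197] turn [-0.013  0.012 -0.003] t 6.3 pos [ 0.4594 -0.1691  0.2335] rot [-3.135  0.006 -0.098] F [-0.1  0.  -0.1] grip 0.62
```

Emit:
{"method": "servo_tool", "body": {"series": [0, -0.5, 0, 0, 0, 0, 0, -1, 0, 0, 0, 0]}}

```text
time: 6.5
eef_pos: [0.4658, -0.0892, 0.2342]
tool_rot: [-3.135, 0.005, -0.103]
contact_force: [-0.5, 0.2, 0.5]
grip_width: 0.621
finger_force: 0.0
```

Emit:
{"method": "servo_tool", "body": {"series": [0, -0.5, 0, 0, 0, 0, 0, -1, 0, 0, 0, 0]}}

```text
time: 6.7
eef_pos: [0.4735, -0.0087, 0.235]
tool_rot: [-3.135, 0.005, -0.101]
contact_force: [-0.2, 0.4, 0.7]
grip_width: 0.621
finger_force: 0.0
```

Emit:
{"method": "servo_tool", "body": {"series": [0.2, -0.5, 0, 0, 0, 0, 0.3, -1, 0, 0, 0, 0]}}

```text
time: 6.9
eef_pos: [0.506, 0.0685, 0.2356]
tool_rot: [-3.136, 0.004, -0.1]
contact_force: [0.1, -0.5, -1.8]
grip_width: 0.623
finger_force: 0.0
```

Emit:
{"method": "servo_tool", "body": {"series": [0.2, -0.5, 0, 0, 0, 0, 0.3, -1, 0, 0, 0, 0, 0.3, -1, 0, 0, 0, 0, 0.3, -1, 0, 0, 0, 0]}}

```text
time: 7.3
eef_pos: [0.5371, 0.1446, 0.2356]
tool_rot: [-3.136, 0.006, -0.097]
contact_force: [0.3, -0.5, -0.2]
grip_width: 0.619
finger_force: 0.0
```

```bash
python3 to.py .56 .2088 .20 0 -.097
```

```text
shift [ 0.21  -0.824  0.448] turn [-0.01   0.012 -0.001] t 7.3 pos [0.5371 0.1446 0.2356] rot [-3.136  0.006 -0.097] F [ 0.3 -0.5 -0.2] grip 0.619
```

Emit:
{"method": "servo_tool", "body": {"series": [0.1, -0.4, 0.2, 0, 0, 0, 0.21, -0.82, 0.45, -0.01, 0.01, 0, 0.21, -0.82, 0.45, -0.01, 0.01, 0, 0.21, -0.82, 0.45, -0.01, 0.01, 0]}}

```text
time: 7.7
eef_pos: [0.5605, 0.2068, 0.2003]
tool_rot: [3.141, 0.001, -0.099]
contact_force: [-0.4, -0.6, 0.8]
grip_width: 0.621
finger_force: 0.0
```

```bash
cat > wr.py <<'E'
from h import *
from workcell import arm
import sys
from scipy.spatial.transform import Rotation as R
s=arm.sense();c=arm.capture("wrist");cv2.imwrite(sys.argv[1],c["frame"])
f=200/np.tan(np.radians(c["vertical_fov"])/2);T=c["tool_from_camera"];B=R.from_euler("xyz",s["tool_rot"]).as_matrix()
print(s["eef_pos"].round(4),s["tool_rot"].round(3),T.round(3).tolist())
def proj(u,z):
    d=np.array(u)-[c["cx"],c["cy"]];r=np.hypot(*d);t=r/f
    v=np.array([d[0]/r*np.sin(t),-d[1]/r*np.sin(t),-np.cos(t)])
    o=B@T[:3,3]+s["eef_pos"];w=B@T[:3,:3]@v
    return o+w*(z-o[2])/w[2]
G=[]
for n,lo,hi in(("green",(45,80,40),(85,255,255)),("red",(0,150,60),(8,255,255)),("yellow",(22,150,100),(33,255,255))):
    for a,u,m in blobs(c,lo,hi,(0,0,640,400),40):
        p=proj(u,.057 if n=="yellow" else .067)
        if np.hypot(*(p[:2]-[.605,.209]))<.06: 
            # top face only: brightest
            V=cv2.cvtColor(c["frame"],cv2.COLOR_BGR2HSV)[...,2]
            q=m&(V>0.8*np.percentile(V[m],90));uq=np.argwhere(q).mean(0)[::-1]
            print(n,a,q.sum(),u.round(1),p.round(4),"bright",uq.round(1),proj(uq,.067).round(4))
E
python3 wr.py pics/w2.png
```

```text
[0.5605 0.2068 0.2003] [ 3.141e+00  1.000e-03 -9.900e-02] [[0.001, 0.962, 0.273, 0.071], [1.0, -0.001, 0.0, 0.001], [0.0, 0.273, -0.962, -0.147], [0.0, 0.0, 0.0, 1.0]]
green 523 454 [280.4 141.5] [0.6138 0.2447 0.067 ] bright [280.  141.7] [0.6137 0.2451 0.067 ]
green 513 468 [358.4 141.1] [0.6069 0.1741 0.067 ] bright [358.8 141.2] [0.6068 0.1738 0.067 ]
red 140 134 [319.5 141. ] [0.6104 0.2092 0.067 ] bright [319.2 141. ] [0.6104 0.2094 0.067 ]
yellow 553 537 [319.7 140.1] [0.6104 0.2092 0.057 ] bright [319.6 140.1] [0.6111 0.209  0.067 ]
```

View pics/w2.png

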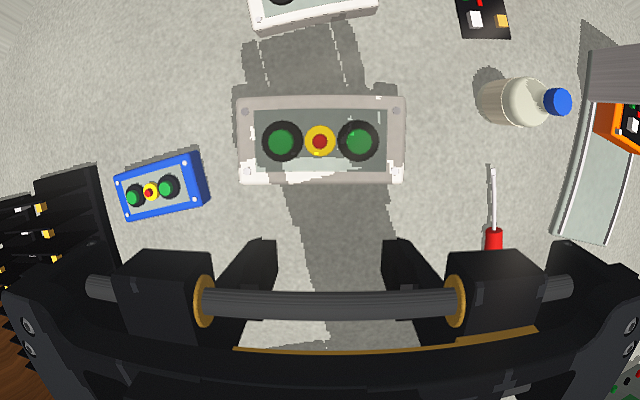

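The wrist view shows the right console below: greens at (280,141) and (358,141), red at (320,141), with the spread fingertips at (262,245) and (398,245). The console is square to the fingers. I'll move over it and measure again closer.

Emit:
{"method": "servo_tool", "body": {"series": [0.29, 0.03, 0.4, 0, 0, 0, 0.58, 0.03, 0.8, 0, 0, 0, 0.58, 0.03, 0.8, 0, 0, 0, 0.58, 0.03, 0.8, 0, 0, 0]}}

```text
time: 8.15
eef_pos: [0.6072, 0.1993, 0.1376]
tool_rot: [3.141, 0.001, -0.101]
contact_force: [0.1, 0.0, -0.1]
grip_width: 0.62
finger_force: 0.0
```

```bash
python3 wr.py pics/w3.png; python3 to.py .608 .209 .1 0 -.098
```

```text
[0.6072 0.1993 0.1376] [ 3.141e+00  1.000e-03 -1.010e-01] [[0.001, 0.962, 0.273, 0.071], [1.0, -0.001, 0.0, 0.001], [0.0, 0.273, -0.962, -0.147], [0.0, 0.0, 0.0, 1.0]]
green 791 152 [266.8 210.9] [0.6147 0.2441 0.067 ] bright [274.9 213.5] [0.6121 0.2382 0.067 ]
green 835 662 [361.5 210.5] [0.608  0.1738 0.067 ] bright [362. 212.] [0.6068 0.1735 0.067 ]
red 249 148 [313.7 210.8] [0.6113 0.209  0.067 ] bright [313.  210.8] [0.6114 0.2096 0.067 ]
yellow 841 735 [314.4 205.8] [0.6122 0.2088 0.057 ] bright [314.3 207.3] [0.614  0.2083 0.067 ]
shift [-0.009 -0.113  0.488] turn [-0.    -0.004 -0.004] t 8.2 pos [0.6077 0.1999 0.139 ] rot [-3.142e+00 -2.000e-03 -1.000e-01] F [0.  0.  1.2] grip 0.622
```

View pics/w3.png

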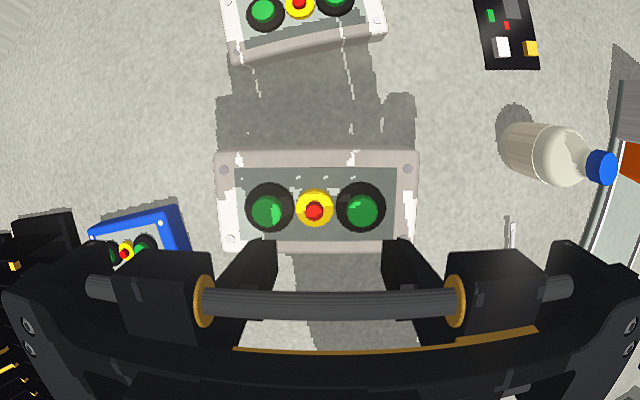

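The buttons show at (267,211), (314,211) and (361,211). The side faces bias the top-camera and wrist estimates in opposite directions, so I'll use the centre (0.608,0.209). I'll open slightly wider so each tip covers its button centre, then descend.

Emit:
{"method": "servo_tool", "body": {"series": [0, -0.06, 0.25, 0, 0, 0, -0.01, -0.11, 0.5, 0, 0, 0, -0.01, -0.11, 0.6, 0, 0, 0, -0.01, -0.11, 0.7, 0, 0, 0, -0.01, -0.11, 0.7, 0, 0, 0], "claw": 0.7}}

```text
time: 8.7
eef_pos: [0.6074, 0.2096, 0.0821]
tool_rot: [3.141, -0.001, -0.099]
contact_force: [0.4, -0.2, -0.6]
grip_width: 0.698
finger_force: 0.0
```

```bash
python3 to.py .608 .209 .067 0 -.098
python3 - <<'E'
from h import *
from workcell import arm
c=arm.capture("side");cv2.imwrite("pics/s3.png",cv2.resize(c["frame"][130:290,170:330],None,fx=3.6,fy=3.6,interpolation=cv2.INTER_CUBIC))
E
```

```text
shift [0.008 0.007 0.189] turn [ 0.001 -0.002 -0.001] t 8.7 pos [0.6074 0.2096 0.0821] rot [ 3.141e+00 -1.000e-03 -9.900e-02] F [ 0.4 -0.2 -0.6] grip 0.698
```

View pics/s3.png

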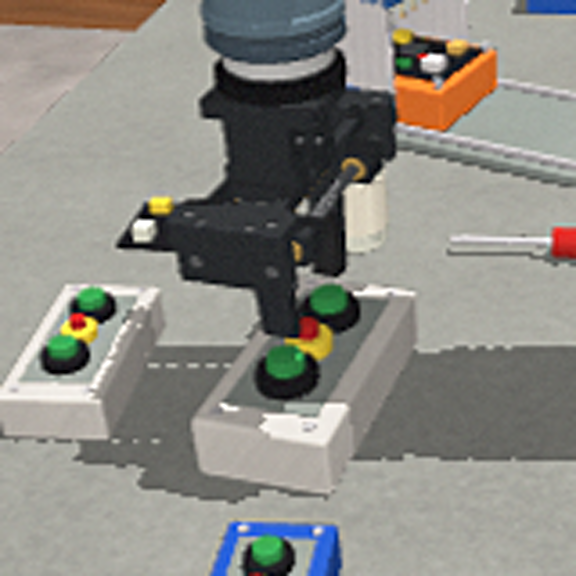

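The near tip (282,333) is just above the near button top (286,355), and the far tip (330,272) is just above its button (332,295). At 15 mm above, both line up. Pressing now.

Emit:
{"method": "servo_tool", "body": {"series": [0, 0, 0.08, 0, 0, 0, 0, 0, 0.14, 0, 0, 0, 0, 0, 0.18, 0, 0, 0, 0, 0, 0.21, 0, 0, 0, 0, 0, 0.24, 0, 0, 0, 0, 0, 0.24, 0, 0, 0]}}

```text
time: 9.35
eef_pos: [0.6076, 0.2097, 0.0625]
tool_rot: [3.141, -0.001, -0.098]
contact_force: [-3.1, -1.0, 4.9]
grip_width: 0.698
finger_force: 2.4
```

Emit:
{"method": "servo_tool", "body": {"series": [0, 0, 0.02, 0, 0, 0, 0, 0, 0.04, 0, 0, 0, 0, 0, 0.04, 0, 0, 0]}}

```text
time: 9.65
eef_pos: [0.6077, 0.2098, 0.0613]
tool_rot: [3.141, -0.001, -0.098]
contact_force: [-8.5, -3.1, 16.2]
grip_width: 0.696
finger_force: 8.0
```

Emit:
{"method": "servo_tool", "body": {"series": [0, 0, 0.02, 0, 0, 0, 0, 0, 0.02, 0, 0, 0, 0, 0, 0.02, 0, 0, 0]}}

```text
time: 9.95
eef_pos: [0.6078, 0.2098, 0.0612]
tool_rot: [3.141, -0.001, -0.098]
contact_force: [-12.6, -4.4, 25.3]
grip_width: 0.7
finger_force: 12.6
```

Run:
```python
from h import *
from workcell import arm
s=arm.sense();print(s["eef_pos"].round(4),s["contact_force"].round(1),s["moment"].round(2),s["time"])
c=arm.capture("side");cv2.imwrite("pics/s4.png",cv2.resize(c["frame"][190:280,200:310],None,fx=6,fy=6,interpolation=cv2.INTER_CUBIC))
```

```text
[0.6078 0.2098 0.0612] [-12.6  -4.4  25.3] [-0.46  2.1  -0.02] 9.95
```

View pics/s4.png

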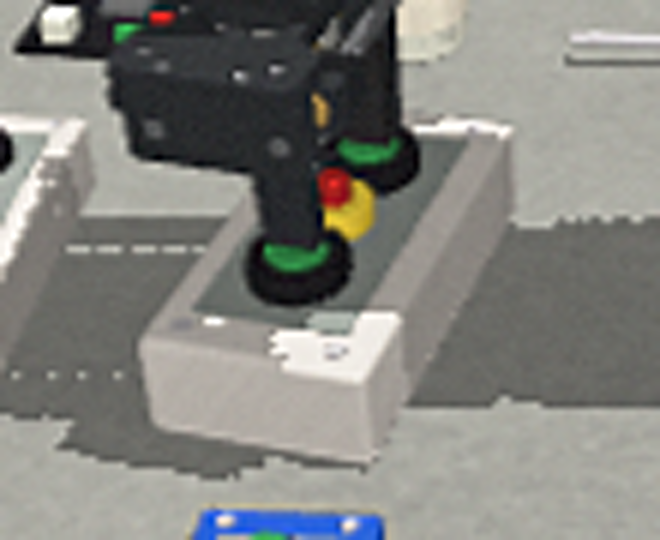

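The picture shows both greens sunk almost to their collars, at (295,255) and (370,152), with the red at (334,187) standing free. The tip stalled at z = 0.061 with 25 N, so both are at the bottom. Holding now.

Emit:
{"method": "servo_tool", "body": {"series": [0, 0, 0, 0, 0, 0, 0, 0, 0, 0, 0, 0, 0, 0, 0, 0, 0, 0, 0, 0, 0, 0, 0, 0, 0, 0, 0, 0, 0, 0, 0, 0, 0, 0, 0, 0, 0, 0, 0, 0, 0, 0, 0, 0, 0, 0, 0, 0, 0, 0, 0, 0, 0, 0, 0, 0, 0, 0, 0, 0, 0, 0, 0, 0, 0, 0, 0, 0, 0, 0, 0, 0]}}

```text
time: 11.2
eef_pos: [0.6078, 0.2098, 0.0612]
tool_rot: [3.141, -0.001, -0.098]
contact_force: [-12.8, -4.3, 24.8]
grip_width: 0.702
finger_force: 12.6
```

Emit:
{"method": "servo_tool", "body": {"series": [0, 0, 0, 0, 0, 0, 0, 0, 0, 0, 0, 0, 0, 0, 0, 0, 0, 0, 0, 0, 0, 0, 0, 0, 0, 0, 0, 0, 0, 0, 0, 0, 0, 0, 0, 0, 0, 0, 0, 0, 0, 0, 0, 0, 0, 0, 0, 0, 0, 0, 0, 0, 0, 0, 0, 0, 0, 0, 0, 0, 0, 0, 0, 0, 0, 0, 0, 0, 0, 0, 0, 0]}}

```text
time: 12.4
eef_pos: [0.6078, 0.2098, 0.0612]
tool_rot: [3.141, -0.001, -0.098]
contact_force: [-12.7, -4.5, 25.1]
grip_width: 0.698
finger_force: 12.6
```

Emit:
{"method": "servo_tool", "body": {"series": [0, 0, 0, 0, 0, 0, 0, 0, 0, 0, 0, 0, 0, 0, 0, 0, 0, 0, 0, 0, 0, 0, 0, 0]}}

```text
time: 12.8
eef_pos: [0.6078, 0.2098, 0.0612]
tool_rot: [3.141, -0.001, -0.098]
contact_force: [-12.9, -3.5, 25.1]
grip_width: 0.703
finger_force: 12.6
```

Emit:
{"method": "servo_tool", "body": {"series": [0, 0, -0.05, 0, 0, 0, 0, 0, -0.15, 0, 0, 0, 0, 0, -0.35, 0, 0, 0, 0, 0, -0.7, 0, 0, 0, 0, 0, -1, 0, 0, 0, 0, 0, -1, 0, 0, 0, 0, 0, -1, 0, 0, 0]}}

```text
time: 13.5
eef_pos: [0.6079, 0.2099, 0.1383]
tool_rot: [-3.141, -0.002, -0.098]
contact_force: [0.1, 0.2, -0.9]
grip_width: 0.7
finger_force: 0.0
```

Run:
```python
from h import *
from workcell import arm
s=arm.sense();print(s["time"],s["contact_force"].round(1))
c=arm.capture("side");cv2.imwrite("pics/s5.png",c["frame"])
for a,u,m in blobs(c,(45,80,40),(85,255,255),(222,203,290,265)): print(a,u.round(1),depth(c,u)[0].round(4))
t=arm.capture("top")
o=max(blobs(t,(5,150,120),(18,255,255),(390,80,510,200),30),key=lambda b:b[0]);print("nest",o[0],o[1])
```

```text
13.5 [ 0.1  0.2 -0.9]
78 [260.9 213. ] [0.6029 0.1828 0.0668]
91 [248.8 230.4] [0.6091 0.2553 0.0682]
nest 584 [444.72431507 153.26027397]
```

View pics/s5.png

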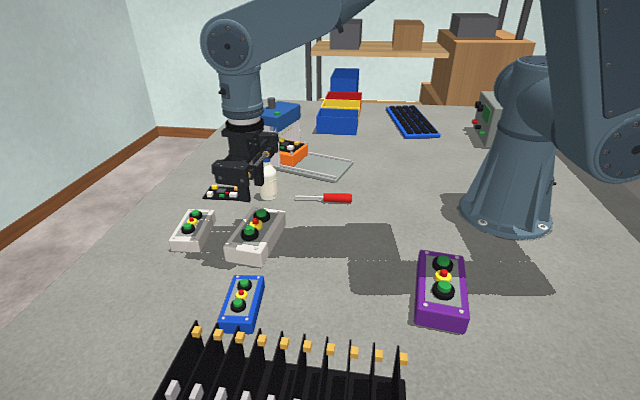

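The greens are up again at (261,213) and (249,230), the same pixels as before the press. The nest is still home, and the bottle (268,180), screwdriver (323,198) and spare board (222,193) are where they were. The robot is clear of everything.

```bash
python3 -c "
from workcell import arm
print(arm.close_job())"
```

```text
the job is handed in; nothing more can be done
None
```

The job is handed in, at about 13.6 s of the 48 s: the nest is home against its stop, both green buttons were held down together for about 3 s and came back up, and the red stop button, screwdriver, bottle and spare board were left alone.

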